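# Lock a cabinet window's retaining ring with the pin spanner

### The arm

A 7-joint arm with a two-finger parallel gripper is mounted at the origin on the work surface. World frame = base frame: x ahead of the robot, y to its left, z up, the work surface at z = 0. Lengths are in m, angles in rad, forces in N, time in s.
With the tool pointing down it reaches from about 0.4 to 0.9 m from the base axis. Payload 5.6 kg.
Tool frame: the origin (TCP) lies on the mounting face of the last link; the fingertips stand 190 mm ahead of it and the grasp point (between the pads) lies 171 mm ahead of it; y points along the fingers, z is the direction in which the jaws open and shut, and the axes are right-handed (so a half turn about y gives the same grasp; the last joint's range is limited). The gripper opens to 92 mm and grips with 3 to 60 N. Pads are 20 mm wide; open, the fingers measure 128 mm over their backs; the gripper's body (75 mm by 189 mm) begins 69 mm behind the grasp point.
Start: joints at [-1.372, 0.468, -0.012, 1.603, 0.006, 1.071, -0.056], TCP at [0.156, 0.631, 0.405] pointing down, gripper open.
Joint ranges: [-2.53, 2.53], [-0.31, 2.02], [-1.57, 1.55], [0.28, 2.44], [-1.29, 4.43], [0.15, 1.84], [-2.92, 2.92]. Speed limits (rad/s): [2.57, 2.57, 3.14, 3.14, 3.14, 3.14, 3.14].

### API

Orientations are given as a unit quaternion [x, y, z, w].
In Python, from cell import r gives the robot as it stands. The module is installed in compiled form; this text tells all that it offers.
- The arm moves only by the tool play_rows, never from a script. Its argument "commands" is a list of rows, each a list of 5 numbers: the shift along the world's x, y, z in m, then the turn about the world's z in degrees, then the closure, from -1 (fully open) to 1 (shut). A call has 1 to 12 rows; each row shifts and turns the commanded pose from where the row before left it; what a row does not reach is not made up. A row lasts 1/8 s, in which the tool goes at most 62.5 mm and 10.7 degrees, less where a joint would pass 70% of its speed; a pose out of reach is approached as far as the arm can. A call is refused whole if a number of a shift passes 0.0625 or a number of a turn 10.7, either way. A call with a gripper value outside its range is refused whole. The fingers move at their own pace and stop on an object; "squeeze" is the grip in N (left out, the last holds). Time passes only in rows, so rows that do not move let the fingers close. It gives the time, the measured TCP pose, the force and the opening at its end, in the units of the state.
- r.get_state(): the state, without advancing time (a new reading comes with each control period).
- r.grab_frame(name): name is "side" or "top" or "wrist"; returns a dict with "pixels" (400x640x3 uint8, red, green, blue), "camera_matrix" (3x3 intrinsics, pixels), "world_to_cam" (4x4, takes a point from world to camera coordinates). Camera axes: x right, y down, z forward; pixel columns grow to the right and rows downward; lengths in m; the calibration is good to about 2 mm. The wrist camera is an equidistant fisheye: a pixel r from the principal point sees the ray r / f radians off the axis. A picture is of the moment at which its call begins. There is no depth.
- r.sign_off(): hands the job in, once; it reports no verdict.
Trained networks look in a picture, given as the dict that the camera call returned (one of the last four; its "shot" number tells which), for a name from the list of things; names that differ only in an ending like _2 or _b are one class to them, and where a whole thing is asked for, a point or a joint stands for the part that bears it (a point fixed in the world has none). Each returns a list of dicts, best first, with "score" (0 to 1); they miss things now and then, are a little off and sometimes report something else, mostly with a low value. They report only what shows in the picture. A call takes as long as a camera call. They do not tell look-alikes from the thing itself.
- r.boxes_of(picture, query): "location" ([x, y, z] in m, in world coordinates, good to about 4 mm: the middle of the surface that is visible of it).
The state is a dict: "t": time; "joints": joint angles; "joint_vel": joint speeds; "effort": joint torques, N m; "position": TCP position; "tool_rot": TCP orientation; "force": force on the tool from outside, world axes, zero at the start; "moment": the same for the moment, N m; "width": finger opening in m.
Only numpy, scipy, OpenCV 4.12 (cv2) and the standard library are available. Lean on these libraries where they do the work, as an engineer would, in place of code of your own. Each camera call takes 0.05 s, during which the arm holds its last target. There are 200 camera calls.

### The job

A cabinet door lies on the bench with two round windows in it. Take the wide pin spanner, seat both of its pins in the two long holes of the large window's retaining ring, and turn the ring clockwise with it until it comes to its stop. Leave the spanner standing fully seated in the ring and let go of it; do not disturb the narrow spanner.

Things in the scene. Friction and masses are not known exactly. Their poses are not given: they have to be found in the camera images.
- wide_spanner: steel pin spanner: bar 144 long (x), 30 wide, 12 thick; two pins of 10 mm (tips tapered to 6) point 14 down at x = +-58; upright black handle 40 (x) by 22 (y) mid-bar, 60 tall above the bar. 0.3 kg. Origin: middle of the bar's underside, z up; handle spans 12 to 72 above it. Starts level, pins down, on a wooden rest 86 (x) by 60 by 18 high between the pins; pinch the handle's 22 mm from above.
- window_ring_top (a point): centre of the top face of the large aluminium ring (156 outer, 76 inner diameter, 16 thick) on either half of a door 360 by 240 by 50; face level, 70 above the bench. Turns with the ring: x axis runs through its two holes at x = +-58, each 22 (x) by 30 (y), right through: about 10 degrees of play. Seated, the spanner's origin is here, bar along x. Ring's rim lug meets a fixed dark lug at the stop.
- window_ring (a joint): turn of the large ring in rad, growing clockwise seen from above; starts between 0 and 0.25, the hard stop (ring locked) is at 1.0. It stays where it is left; turning it takes about 0.12 N m, no spring.
- narrow_spanner: the other, smaller pin spanner, not to be used: same make and handle, bar 92 long, pins only 68 apart, on a wooden rest of its own, 46 by 60 by 18 high; origin at the middle of the bar's underside, bar along x, z up. The two spanners may have changed places.
There are look-alikes about, which are no part of the job. What is shaped like the wide_spanner but pink is not meant.

How it is judged:
By the outcome, as a careful person would: the job done as asked, in the order asked, and still so for the second after the job is handed in, with the robot touching nothing.
It also fails if it takes over 43 s, if anything falls off the work surface, if the arm or the gripper's body presses on something with over 40 N, if the wrist force passes 120 N, or if a joint passes its speed limit or range.

## Working session

There is one attempt and no reset: what is moved stays moved. The work goes in short steps, Python scripts to look and compute and a tool call to move; the robot and the scene stay as the last step left them, time stands still between calls to the robot, and variables do not carry over. Pictures are saved under pics/ and viewed, about 8 in all and at most 12, crops included, and the job is handed in when it is done.

Besides the shell and the picture viewer there is one more tool, called after "Request:" by a JSON object that holds its "api" and its "payload", one argument or row to a line. play_rows: Moves the arm, as the interface text tells. Its arguments: {"type":"object","properties":{"commands":{"type":"array","items":{"type":"array","items":{"type":"number"}}},"squeeze":{"type":"number"}},"required":["commands"]}

```bash
mkdir -p pics; cat > h.py <<'E'
import numpy as np, cv2
from cell import r
def save(p,name): cv2.imwrite('pics/'+name, cv2.cvtColor(p['pixels'],cv2.COLOR_RGB2BGR))
def proj(p,X):
    c=p['world_to_cam']@np.append(X,1); q=p['camera_matrix']@c[:3]; return q[:2]/q[2]
def ray_at_z(p,uv,z):
    K=np.array(p['camera_matrix']);T=np.array(p['world_to_cam']);R=T[:3,:3];o=-R.T@T[:3,3]
    d=R.T@np.linalg.solve(K,[uv[0],uv[1],1]); return o+d*(z-o[2])/d[2]
E
python3 - <<'E'
from h import *
s=r.get_state(); print(s['t'],s['position'],s['tool_rot'],s['width'])
for n in ('top','side'):
    p=r.grab_frame(n); save(p,n+'0.png')
    T=np.array(p['world_to_cam']);print(n,-T[:3,:3].T@T[:3,3])
    for q in ('wide_spanner','narrow_spanner','window_ring_top','window_ring'):
        for b in r.boxes_of(p,q)[:5]: print(n,q,round(b['score'],2),np.round(b['location'],4),proj(p,b['location']).round())
E
```

```text
0.0 [0.15560955 0.6308587  0.40375122] [ 0.70254594 -0.08532186  0.08526279 -0.70134131] 0.09188338293332524
top [ 0.29341021 -0.03367955  1.19929291]
top wide_spanner 0.95 [0.2895 0.1982 0.0263] [226. 252.]
top wide_spanner 0.85 [ 0.4874 -0.166   0.0317] [375. 166.]
top narrow_spanner 0.73 [ 0.4824 -0.366   0.0327] [457. 166.]
top window_ring_top 0.8 [0.5408 0.3101 0.0687] [175. 147.]
top window_ring 0.58 [0.5371 0.3127 0.0674] [174. 148.]
side [ 0.08071899 -0.62045301  0.85103589]
side wide_spanner 0.88 [ 0.4785 -0.1731  0.0276] [370. 253.]
side wide_spanner 0.82 [0.2811 0.1936 0.0271] [229. 180.]
side narrow_spanner 0.6 [ 0.472  -0.3719  0.0439] [423. 322.]
side window_ring_top 0.91 [0.5312 0.2984 0.0656] [296. 119.]
```

View pics/top0.png

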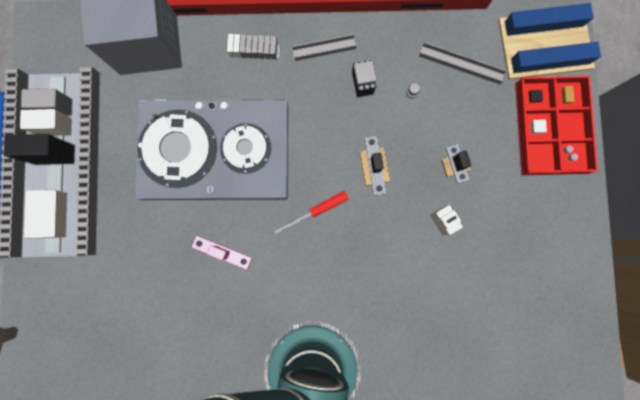

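View pics/side0.png

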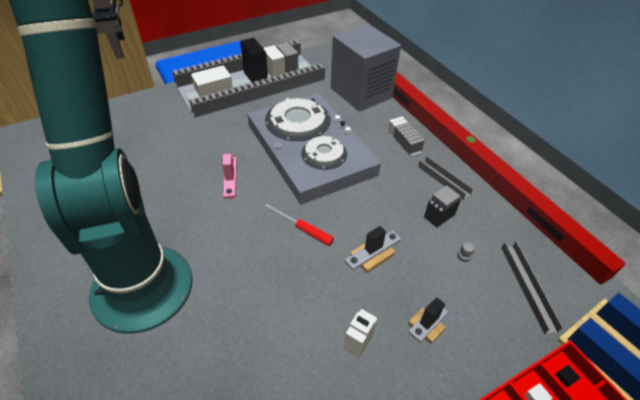

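Candidates for the wide spanner in the top view are the pink look-alike at (226,252), the steel long-bar one at (375,166), and the steel short-bar one at (457,166), which is the narrow spanner. I choose (375,166). Next I'll take a close crop of it and the ring.

```bash
python3 - <<'E'
from h import *
im=cv2.imread('pics/top0.png')
a=cv2.resize(im[100:200,130:220],None,fx=5.5,fy=5.5,interpolation=cv2.INTER_CUBIC)
b=cv2.resize(im[130:200,350:400],None,fx=5.5,fy=5.5,interpolation=cv2.INTER_CUBIC)
c=np.zeros((a.shape[0],a.shape[1]+b.shape[1],3),np.uint8);c[:,:a.shape[1]]=a;c[:b.shape[0],a.shape[1]:]=b
cv2.imwrite('pics/crop0.png',c);print(c.shape)
E
```

```text
(550, 770, 3)
```

View pics/crop0.png

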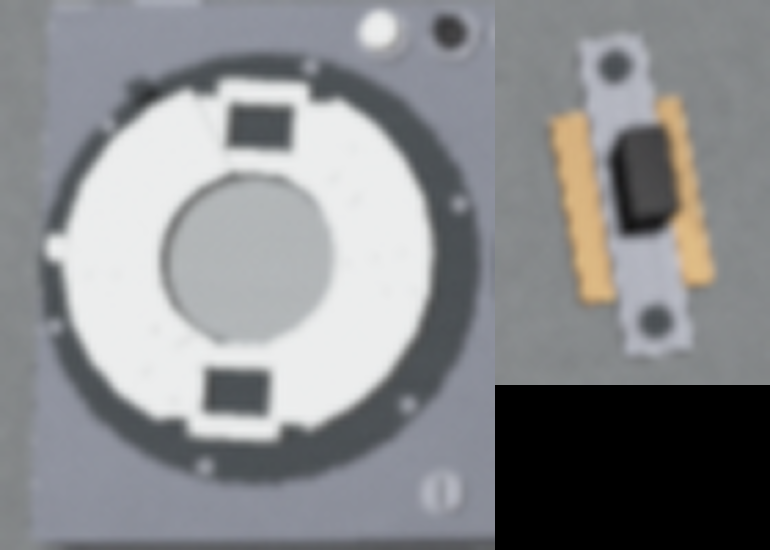

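The right crop shows a steel bar with its two pin heads at (371.8,142) and (379.1,188.4) and an upright black handle, sitting on a wooden rest: this is the wide spanner. The ring's holes are at (177.3,123) and (173,171). Its white lug is on the left, with the dark stop lug about 55° clockwise of it.

```bash
cat >> h.py <<'E'
from scipy.spatial.transform import Rotation as Ro
def holes(p,c1,c2,z,rad=6,th=0.5):
    g=cv2.cvtColor(p['pixels'],cv2.COLOR_RGB2GRAY).astype(float); out=[]
    yy,xx=np.mgrid[:400,:640]
    for c in (c1,c2):
        m=np.hypot(xx-c[0],yy-c[1])<rad
        lo,hi=g[m].min(),np.percentile(g[m],85); w=np.where(m,np.clip(hi-g-(1-th)*0.5*(hi-lo),0,None),0)
        out.append(ray_at_z(p,((w*xx).sum()/w.sum(),(w*yy).sum()/w.sum()),z))
    a,b=out; d=a-b; print('ctr',((a+b)/2).round(4),'dist',np.linalg.norm(d).round(4),'yaw deg',np.degrees(np.arctan2(d[1],d[0])).round(2)); return a,b
E
python3 - <<'E'
from h import *
p=r.grab_frame('top')
holes(p,(177.3,123.1),(173.1,171.1),.07,7); holes(p,(371.8,142),(379.1,188.4),.03,4)
s=r.get_state();R=Ro.from_quat(s['tool_rot']).as_matrix();print(s['t'],R.round(3))
g=s['position']+.171*R[:,1];print('grasp if y',g, s['position']+.171*R[:,0])
E
```

```text
ctr [0.5407 0.3103 0.07  ] dist 0.1159 yaw deg -4.69
ctr [ 0.4918 -0.1666  0.03  ] dist 0.1161 yaw deg 6.86
0.55 [[ 0.971  0.     0.24 ]
 [-0.24   0.     0.971]
 [ 0.    -1.     0.   ]]
grasp if y [0.15567923 0.63107665 0.23368936] [0.32169598 0.59010981 0.40469274]
```

Request:
{"api": "play_rows", "payload": {
  "commands": [
    [0.033,-0.037,0,1,-1],
    [0.033,-0.037,0,1,-1],
    [0.033,-0.037,0,1,-1],
    [0.033,-0.037,0,1,-1],
    [0.033,-0.037,0,1,-1],
    [0.033,-0.037,0,1,-1],
    [0.033,-0.037,0,1,-1],
    [0.033,-0.037,0,1,-1],
    [0.033,-0.037,0,1,-1],
    [0.004,-0.046,0,2,-1],
    [0.004,-0.046,0,2,-1],
    [0.004,-0.046,0,2,-1]
  ]
}}

```text
t: 2.05
position: [0.4647, 0.1586, 0.4049]
tool_rot: [-0.707, -0.008, 0.007, 0.707]
force: [0.5, -1.3, -0.5]
width: 0.0922
```

Request:
{"api": "play_rows", "payload": {
  "commands": [
    [0.004,-0.046,0,2,-1],
    [0.004,-0.046,0,2,-1],
    [0.004,-0.046,-0.01,2,-1],
    [0.004,-0.046,-0.02,0,-1],
    [0.004,-0.046,-0.02,0,-1],
    [0.004,-0.046,-0.02,0,-1],
    [0.003,-0.044,-0.01,0,-1],
    [0,0,0,0,-1],
    [0,0,0,0,-1]
  ]
}}

```text
t: 3.18
position: [0.4918, -0.1593, 0.3248]
tool_rot: [-0.705, -0.044, 0.044, 0.706]
force: [-0.5, 0.6, 0.0]
width: 0.092
```

```bash
cat >> h.py <<'E'
def st():
    s=r.get_state();R=Ro.from_quat(s['tool_rot']).as_matrix()
    g=np.array(s['position'])+.171*R[:,1]
    print('t',s['t'],'grasp',g.round(4),'jawyaw',np.degrees(np.arctan2(R[1,2],R[0,2])).round(2),'F',np.round(s['force'],1),'M',np.round(s['moment'],2),'w',round(s['width'],4)); return s,g
E
python3 - <<'E'
from h import *
s,g=st(); p=r.grab_frame('wrist'); save(p,'w1.png'); print(p['camera_matrix'],p['world_to_cam'])
E
```

```text
t 3.175 grasp [ 0.4918 -0.1592  0.1538] jawyaw 97.16 F [-0.5  0.6  0. ] M [ 0.03 -0.04 -0.  ] w 0.092
[[309.70691629   0.         316.88680102]
 [  0.         309.70691629 197.3563848 ]
 [  0.           0.           1.        ]] [[-1.25395843e-01  9.92106678e-01  4.71354020e-04  2.19828694e-01]
 [ 9.63906380e-01  1.21719009e-01  2.36788880e-01 -4.63090831e-01]
 [ 2.34862457e-01  3.01466824e-02 -9.71561014e-01  2.02211256e-01]
 [ 0.00000000e+00  0.00000000e+00  0.00000000e+00  1.00000000e+00]]
```

View pics/w1.png

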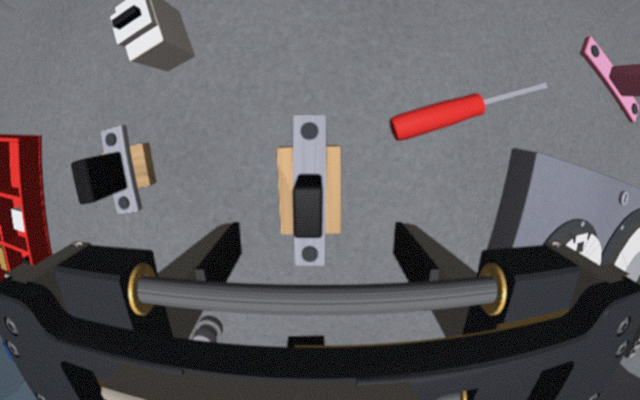

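The wrist view shows the wide spanner between the open fingers, with its pin heads at (310,130) and (310,254). The narrow one is off to the left at (115,170).

```bash
cat >> h.py <<'E'
def fish(p,uv,z):
    K=np.array(p['camera_matrix']);T=np.array(p['world_to_cam']);R=T[:3,:3];o=-R.T@T[:3,3]
    v=(np.array(uv)-K[:2,2])/K[0,0];th=np.linalg.norm(v)
    d=R.T@np.append(v/th*np.sin(th),np.cos(th)); return o+d*(z-o[2])/d[2]
def pair(p,uv1,uv2,z):
    a,b=fish(p,uv1,z),fish(p,uv2,z);d=a-b
    print('ctr',((a+b)/2).round(4),'dist',np.linalg.norm(d).round(4),'yaw',np.degrees(np.arctan2(d[1],d[0])).round(2))
def darkc(p,c,rad):
    g=cv2.cvtColor(p['pixels'],cv2.COLOR_RGB2GRAY).astype(float);yy,xx=np.mgrid[:400,:640];m=np.hypot(xx-c[0],yy-c[1])<rad
    lo,hi=g[m].min(),np.percentile(g[m],85);w=m*(g<(lo+hi)/2);return ((w*xx).sum()/w.sum(),(w*yy).sum()/w.sum())
E
python3 - <<'E'
from h import *
s,g=st(); p=r.grab_frame('wrist')
a,b=darkc(p,(310,130),12),darkc(p,(310,254),11);print(a,b);pair(p,a,b,.03)
E
```

```text
t 3.225 grasp [ 0.492  -0.1586  0.1539] jawyaw 97.23 F [0.  0.9 0.3] M [ 0.01  0.03 -0.04] w 0.0921
(np.float64(308.20851063829787), np.float64(130.08936170212766)) (np.float64(308.51020408163265), np.float64(252.98469387755102))
ctr [ 0.4916 -0.1669  0.03  ] dist 0.1169 yaw -172.94
```

Request:
{"api": "play_rows", "payload": {
  "commands": [
    [0,-0.004,-0.02,0,-1],
    [0,-0.003,-0.03,0,-1],
    [0,0,-0.026,0,-1],
    [0,0,-0.01,0,-1],
    [0,0,0,0,-1],
    [0,0,0,0,1],
    [0,0,0,0,1],
    [0,0,0,0,1],
    [0,0,0,0,1],
    [0,0,0,0,1],
    [0,0,0,0,1]
  ],
  "squeeze": 40
}}

```text
t: 4.65
position: [0.4917, -0.1669, 0.2387]
tool_rot: [-0.706, -0.044, 0.044, 0.706]
force: [0.8, 0.5, -1.5]
width: 0.0341
```

```bash
python3 - <<'E'
from h import *
s,g=st()
E
```

```text
t 4.65 grasp [ 0.4917 -0.1669  0.0677] jawyaw 97.14 F [ 0.8  0.5 -1.5] M [-0.    0.05 -0.03] w 0.0341
```

Request:
{"api": "play_rows", "payload": {
  "commands": [
    [0,0,0,0,1],
    [0,0,0,0,1],
    [0,0,0,0,1],
    [0,0,0,0,1],
    [0,0,0.01,0,1],
    [0,0,0.03,0,1],
    [0,0,0.04,0,1],
    [0,0,0.04,0,1],
    [0,0,0,0,1]
  ],
  "squeeze": 40
}}

```text
t: 5.78
position: [0.4924, -0.1674, 0.3618]
tool_rot: [0.706, 0.046, -0.042, -0.705]
force: [0.3, -0.2, -3.6]
width: 0.022
```

```bash
python3 - <<'E'
from h import *
s,g=st(); p=r.grab_frame('wrist'); save(p,'w2.png')
E
```

```text
t 5.775 grasp [ 0.4935 -0.1675  0.1908] jawyaw 97.14 F [ 0.3 -0.2 -3.6] M [ 0.05 -0.07 -0.02] w 0.022
```

View pics/w2.png

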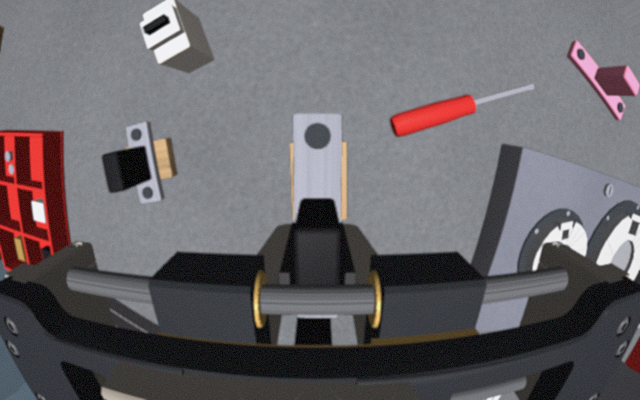

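The spanner is held (opening 22 mm), bar level, with its near pin head at (318,136). The narrow spanner at (140,165) is undisturbed. Next I carry it over to the ring.

Request:
{"api": "play_rows", "payload": {
  "commands": [
    [0.002,0.024,0.005,-1,1],
    [0.005,0.048,0.005,-1.1,1],
    [0.005,0.048,0,-1.1,1],
    [0.005,0.048,0,-1.1,1],
    [0.005,0.048,0,-1.1,1],
    [0.005,0.048,0,-1.1,1],
    [0.005,0.048,0,-1.1,1],
    [0.005,0.048,0,-1.1,1],
    [0.005,0.048,0,-1.1,1],
    [0.004,0.048,0,-1.1,1],
    [0.002,0.022,0,-1,1],
    [0,0,0,0,1]
  ]
}}

```text
t: 7.32
position: [0.5385, 0.3129, 0.366]
tool_rot: [0.707, -0.029, 0.027, -0.706]
force: [0.7, -0.8, -2.5]
width: 0.0219
```

Request:
{"api": "play_rows", "payload": {
  "commands": [
    [0,0,0,0,1],
    [0,0,0,0,1]
  ]
}}

```text
t: 7.58
position: [0.54, 0.3093, 0.3683]
tool_rot: [0.707, -0.03, 0.03, -0.706]
force: [-0.7, -0.1, -3.4]
width: 0.0217
```

```bash
python3 - <<'E'
from h import *
s,g=st(); p=r.grab_frame('wrist'); save(p,'w3.png'); q=r.grab_frame('side'); save(q,'s3.png')
K=np.array(p['camera_matrix']);T=np.array(p['world_to_cam'])
def fp(X):
    c=T[:3,:3]@X+T[:3,3];th=np.arctan2(np.hypot(c[0],c[1]),c[2]);return K[:2,2]+K[0,0]*th*c[:2]/np.hypot(c[0],c[1])
y=np.radians(-4.69);e=np.array([np.cos(y),np.sin(y),0]);c=np.array([.5407,.3103,.07])
print('ring holes pred',fp(c-.058*e),fp(c+.058*e)); o=np.array([g[0],g[1],g[2]-.0378]); print('pinhead pred',fp(o-.058*e))
a=cv2.imread('pics/w3.png');b=cv2.imread('pics/s3.png');b=cv2.resize(b[40:190,220:370],(400,400),interpolation=cv2.INTER_CUBIC)
cv2.imwrite('pics/c3.png',np.hstack([a[:,140:540],b]))
E
```

```text
t 7.575 grasp [0.5399 0.3091 0.1973] jawyaw 85.12 F [-0.7 -0.1 -3.4] M [ 0.02  0.03 -0.01] w 0.0217
ring holes pred [318.58356146 132.90801709] [318.75343878 253.24830018]
pinhead pred [317.14532563 136.11031769]
```

View pics/c3.png

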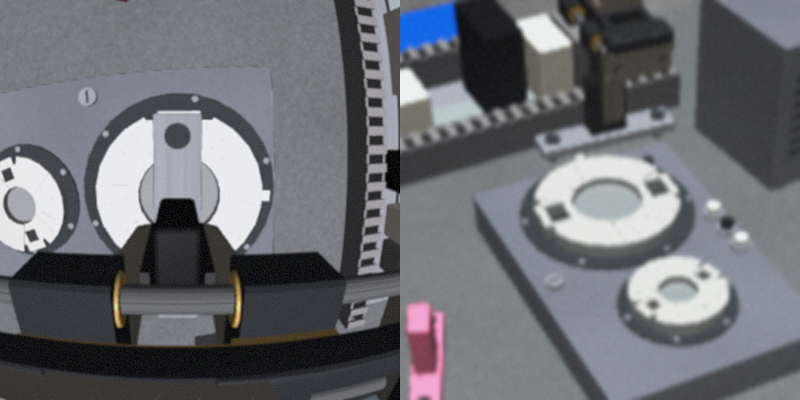

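The pin head is at (317,136) in the wrist view, which matches the prediction, so the spanner is centred over the ring holes. I'm lowering it now.

Request:
{"api": "play_rows", "payload": {
  "commands": [
    [0.0008,0.001,-0.02,0,1],
    [0,0,-0.025,0,1],
    [0,0,-0.01,0,1],
    [0,0,-0.005,0,1],
    [0,0,-0.005,0,1],
    [0,0,-0.004,0,1],
    [0,0,-0.004,0,1],
    [0,0,0,0,1],
    [0,0,0,0,1]
  ]
}}

```text
t: 8.8
position: [0.5405, 0.3121, 0.2959]
tool_rot: [-0.706, 0.029, -0.029, 0.707]
force: [0.7, -0.2, -2.4]
width: 0.0217
```

```bash
python3 - <<'E'
from h import *
s,g=st()
E
```

```text
t 8.8 grasp [0.5406 0.3122 0.1249] jawyaw 85.24 F [ 0.7 -0.2 -2.4] M [-0.01  0.02  0.02] w 0.0217
```

Request:
{"api": "play_rows", "payload": {
  "commands": [
    [0,-0.0015,-0.003,0,1],
    [0,0,-0.0015,0,1],
    [0,0,-0.001,0,1],
    [0,0,0,0,1]
  ]
}}

```text
t: 9.3
position: [0.5405, 0.3105, 0.2905]
tool_rot: [0.707, -0.029, 0.029, -0.706]
force: [-1.8, -1.7, 2.3]
width: 0.0213
```

```bash
python3 - <<'E'
from h import *
s,g=st()
E
```

```text
t 9.3 grasp [0.5405 0.3104 0.1195] jawyaw 85.23 F [-1.8 -1.7  2.3] M [-0.38  0.3  -0.08] w 0.0213
```

Seated, with contact at the expected height. Now I turn clockwise.

Request:
{"api": "play_rows", "payload": {
  "commands": [
    [0,0,0,-2,1],
    [0,0,0,-4,1],
    [0,0,0,-4,1],
    [0,0,0,-4,1],
    [0,0,0,-4,1],
    [0,0,0,-4,1],
    [0,0,0,-4,1],
    [0,0,0,-4,1],
    [0,0,0,-4,1],
    [0,0,0,-4,1],
    [0,0,0,-2,1],
    [0,0,0,0,1]
  ]
}}

```text
t: 10.8
position: [0.5408, 0.3105, 0.2905]
tool_rot: [-0.654, 0.269, -0.27, 0.654]
force: [-0.8, -0.8, 1.6]
width: 0.0216
```

```bash
python3 - <<'E'
from h import *
s,g=st(); q=r.grab_frame('side'); save(q,'s4.png')
b=cv2.imread('pics/s4.png');b=cv2.resize(b[60:160,230:360],None,fx=5,fy=5,interpolation=cv2.INTER_CUBIC);cv2.imwrite('pics/c4.png',b)
E
```

```text
t 10.8 grasp [0.5411 0.3105 0.1195] jawyaw 45.23 F [-0.8 -0.8  1.6] M [-0.59 -0.24  0.04] w 0.0216
```

View pics/c4.png

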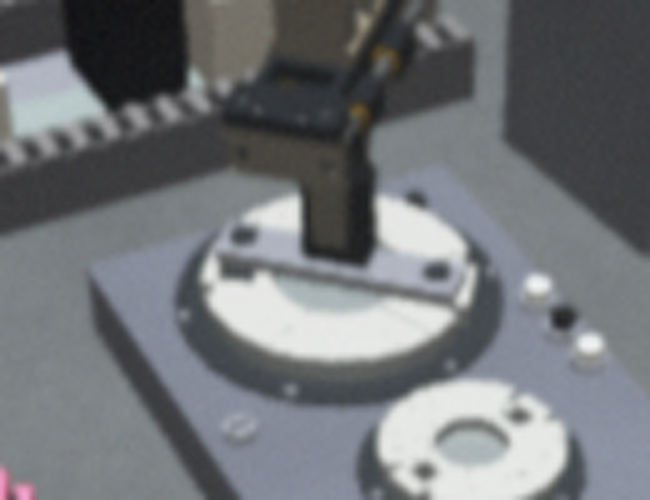

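The bar sits flush on the ring, and the near hole shows at about (237,265) in the crop with the bar over it. The ring is following the spanner, so I continue.

Request:
{"api": "play_rows", "payload": {
  "commands": [
    [0,0,0,-3,1],
    [0,0,0,-3,1],
    [0,0,0,-3,1],
    [0,0,0,-1,1]
  ]
}}

```text
t: 11.35
position: [0.5408, 0.3104, 0.2905]
tool_rot: [-0.628, 0.325, -0.326, 0.628]
force: [1.1, -0.7, 2.1]
width: 0.0216
```

```bash
python3 - <<'E'
from h import *
s,g=st()
E
```

```text
t 11.35 grasp [0.541  0.3104 0.1195] jawyaw 35.24 F [ 1.1 -0.7  2.1] M [-0.75 -0.29  0.15] w 0.0216
```

Request:
{"api": "play_rows", "payload": {
  "commands": [
    [0,0,0,-2,1],
    [0,0,0,-2,1],
    [0,0,0,-1,1]
  ]
}}

```text
t: 11.72
position: [0.5408, 0.3103, 0.2905]
tool_rot: [-0.613, 0.352, -0.353, 0.613]
force: [1.1, -2.6, 4.0]
width: 0.0216
```

```bash
python3 - <<'E'
from h import *
s,g=st()
E
```

```text
t 11.725 grasp [0.541  0.3103 0.1195] jawyaw 30.17 F [ 1.1 -2.6  4. ] M [-0.98 -0.48  0.1 ] w 0.0216
```

Request:
{"api": "play_rows", "payload": {
  "commands": [
    [0,0,0,-2,1],
    [0,0,0,-1,1],
    [0,0,0,-1,1]
  ]
}}

```text
t: 12.1
position: [0.5408, 0.3103, 0.2904]
tool_rot: [-0.6, 0.374, -0.374, 0.6]
force: [2.4, -3.7, 4.7]
width: 0.0218
```

Request:
{"api": "play_rows", "payload": {
  "commands": [
    [0,0,0,0,1]
  ]
}}

```text
t: 12.22
position: [0.5408, 0.3103, 0.2904]
tool_rot: [-0.6, 0.373, -0.374, 0.6]
force: [2.1, -3.1, 4.7]
width: 0.0218
```

```bash
python3 - <<'E'
from h import *
s,g=st(); print(s['effort'])
E
```

```text
t 12.225 grasp [0.5409 0.3103 0.1194] jawyaw 26.18 F [ 2.1 -3.1  4.7] M [-1.23 -0.55  0.04] w 0.0218
[ -2.26897381 -48.28456879   3.78499746 -18.33144665  -1.32216375
   0.32283534  -0.08391665]
```

Request:
{"api": "play_rows", "payload": {
  "commands": [
    [0,0,0,-1.5,1],
    [0,0,0,-1.5,1],
    [0,0,0,0,1]
  ]
}}

```text
t: 12.6
position: [0.5407, 0.3104, 0.2904]
tool_rot: [-0.59, 0.389, -0.39, 0.59]
force: [1.5, -3.4, 5.1]
width: 0.0217
```

```bash
python3 - <<'E'
from h import *
s,g=st(); p=r.grab_frame('wrist'); save(p,'w5.png')
a=cv2.imread('pics/w5.png')[60:260,170:470]; cv2.imwrite('pics/c5.png',cv2.resize(a,None,fx=2.6,fy=2.6,interpolation=cv2.INTER_CUBIC))
E
```

```text
t 12.6 grasp [0.5408 0.3103 0.1194] jawyaw 23.19 F [ 1.5 -3.4  5.1] M [-1.22 -0.55  0.12] w 0.0217
```

View pics/c5.png

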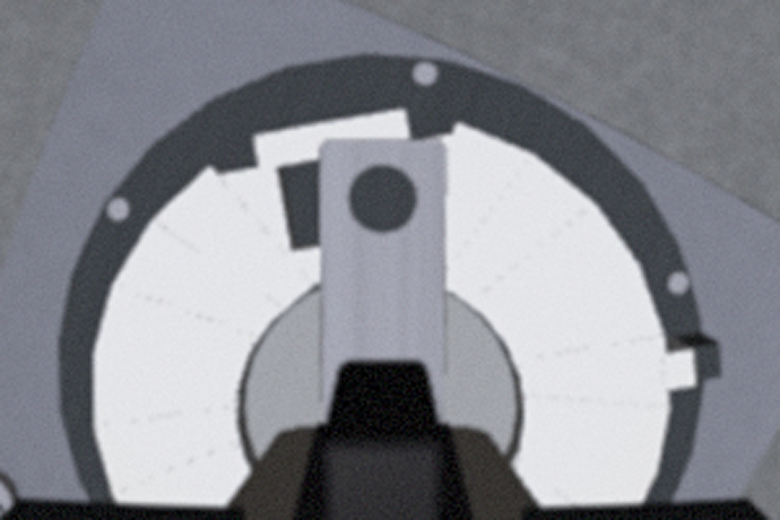

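The ring is following with the play taken up; the hole edge leans about 8° to the bar. The white lug at (680,370) is close to the dark lug at (705,355). The moment is still low, so I keep turning.

Request:
{"api": "play_rows", "payload": {
  "commands": [
    [0,0,0,-1.5,1],
    [0,0,0,-1.5,1],
    [0,0,0,0,1]
  ]
}}

```text
t: 13.02
position: [0.5403, 0.3105, 0.2904]
tool_rot: [0.581, -0.403, 0.404, -0.58]
force: [1.9, -4.6, 6.0]
width: 0.0218
```

```bash
python3 - <<'E'
from h import *
s,g=st()
E
```

```text
t 13.025 grasp [0.5403 0.3102 0.1194] jawyaw 20.4 F [ 1.9 -4.6  6. ] M [-1.23 -0.12  1.2 ] w 0.0218
```

Request:
{"api": "play_rows", "payload": {
  "commands": [
    [0,0,0,-1.5,1],
    [0,0,0,-1.5,1],
    [0,0,0,0,1]
  ]
}}

```text
t: 13.4
position: [0.5402, 0.3108, 0.2904]
tool_rot: [0.57, -0.418, 0.419, -0.57]
force: [1.0, -4.5, 6.7]
width: 0.023
```

```bash
python3 - <<'E'
from h import *
s,g=st(); p=r.grab_frame('wrist'); save(p,'w6.png');q=r.grab_frame('top'); save(q,'t6.png')
a=cv2.imread('pics/w6.png')[80:240,190:470]; a=cv2.resize(a,None,fx=1.6,fy=1.6,interpolation=cv2.INTER_CUBIC)
b=cv2.imread('pics/t6.png')[95:205,125:225]; b=cv2.resize(b,None,fx=256/110,fy=256/110,interpolation=cv2.INTER_CUBIC)
cv2.imwrite('pics/c6.png',np.hstack([a,b]))
E
```

```text
t 13.4 grasp [0.5401 0.3106 0.1194] jawyaw 17.44 F [ 1.  -4.5  6.7] M [-0.99 -0.05  1.34] w 0.023
```

View pics/c6.png

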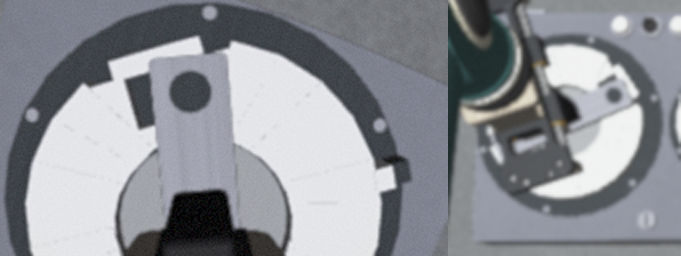

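The moment jumped from 0.1 to 1.3 N m and the grip started to slip slightly (the bar is tilted in the jaws), so the ring is locked on its stop. The white lug at (387,180) bears against the dark lug. I'll back off the stored twist, which is within the play, then release and lift.

Request:
{"api": "play_rows", "payload": {
  "commands": [
    [0,0,0,2,1],
    [0,0,0,1,1],
    [0,0,0,0,1]
  ]
}}

```text
t: 13.88
position: [0.5402, 0.3106, 0.2903]
tool_rot: [0.58, -0.404, 0.404, -0.58]
force: [0.1, -3.5, 6.7]
width: 0.0224
```

```bash
python3 - <<'E'
from h import *
s,g=st()
E
```

```text
t 13.875 grasp [0.5401 0.3106 0.1193] jawyaw 20.27 F [ 0.1 -3.5  6.7] M [-0.99 -0.08  0.47] w 0.0224
```

Request:
{"api": "play_rows", "payload": {
  "commands": [
    [0,0,0,0,-1],
    [0,0,0,0,-1],
    [0,0,0,0,-1],
    [0,0,0,0,-1],
    [0,0,0,0,-1],
    [0,0,0,0,-1],
    [0,0,0,0,-1],
    [0,0,0,0,-1]
  ]
}}

```text
t: 14.88
position: [0.5405, 0.3105, 0.2902]
tool_rot: [-0.58, 0.404, -0.404, 0.58]
force: [-0.3, -0.5, -0.1]
width: 0.0921
```

```bash
python3 - <<'E'
from h import *
s,g=st()
E
```

```text
t 14.875 grasp [0.5405 0.3105 0.1192] jawyaw 20.23 F [-0.3 -0.5 -0.1] M [-0.06  0.08  0.02] w 0.0921
```

Request:
{"api": "play_rows", "payload": {
  "commands": [
    [0,0,0.02,0,-1],
    [0,0,0.04,0,-1],
    [0,0,0.05,0,-1],
    [0,0,0.05,0,-1],
    [0,-0.04,0.02,0,-1],
    [0,-0.06,0,0,-1],
    [0,-0.06,0,0,-1],
    [0,-0.06,0,0,-1],
    [0,-0.04,0,0,-1],
    [0,0,0,0,-1],
    [0,0,0,0,-1]
  ]
}}

```text
t: 16.25
position: [0.5405, 0.0513, 0.471]
tool_rot: [-0.58, 0.404, -0.404, 0.581]
force: [-0.4, 0.0, -0.4]
width: 0.0918
```

```bash
python3 - <<'E'
from h import *
s,g=st(); q=r.grab_frame('top'); save(q,'t7.png'); p=r.grab_frame('side'); save(p,'s7.png')
for n in ('wide_spanner','narrow_spanner','window_ring_top'):
  for im in (q,p):
    for b in r.boxes_of(im,n)[:3]: print(n,round(b['score'],2),np.round(b['location'],4))
b=cv2.imread('pics/t7.png')[95:205,125:225]; b=cv2.resize(b,(400,440),interpolation=cv2.INTER_CUBIC)
a=cv2.imread('pics/s7.png')[60:170,230:330]; a=cv2.resize(a,(400,440),interpolation=cv2.INTER_CUBIC)
cv2.imwrite('pics/c7.png',np.hstack([b,a]))
E
```

```text
t 16.25 grasp [0.5406 0.0515 0.3   ] jawyaw 20.28 F [-0.4  0.  -0.4] M [-0.05  0.07 -0.02] w 0.0918
wide_spanner 0.96 [0.5372 0.3041 0.0852]
wide_spanner 0.9 [0.2796 0.1918 0.0266]
wide_spanner 0.85 [0.533  0.2971 0.0816]
narrow_spanner 0.92 [ 0.4814 -0.3613  0.033 ]
narrow_spanner 0.93 [ 0.4742 -0.374   0.0455]
window_ring_top 0.6 [0.5116 0.2854 0.0683]
```

View pics/c7.png

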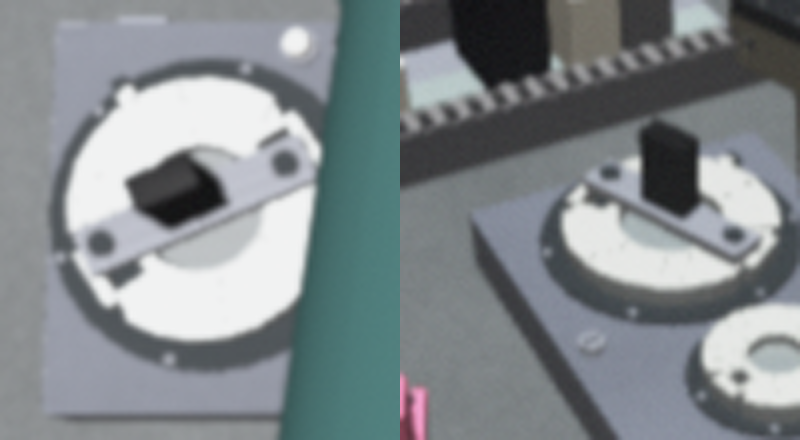

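The spanner stands upright and flush across the ring. The white lug is against the dark lug at (125,95), the hole ends trail the bar, and the narrow spanner has not moved. I'll do a last numeric check and hand in.

```bash
python3 - <<'E'
from h import *
p=r.grab_frame('top'); holes(p,(196.2,135.5),(150.2,155.8),.082,4); print(r.get_state()['t']); r.sign_off()
E
```

```text
ctr [0.5409 0.311  0.082 ] dist 0.1162 yaw deg -67.27
16.7
the job is handed in; nothing more can be done
```

The wide spanner is standing seated in the large window's ring with the gripper clear of it. The ring has been turned clockwise to its stop. I handed the job in at 16.7 s of the 43 s allowed.

**What I did**
- I chose the steel wide spanner, not the pink look-alike, and gripped it by its handle.
- I lowered both pins into the ring holes until there was light contact at the expected height, with no sign of jamming.
- I turned it clockwise until the ring stopped moving, backed off the twist within the play, let go and lifted away.

**What the last checks showed**
- **Stop:** the turning moment stayed near 0.1 N m, then jumped to about 1.3 N m. The handle slipped slightly in the jaws at that point. The images show the white lug against the dark lug, and I estimate about 55° of ring travel.
- **Seating:** the pin heads measure 116.2 mm apart at the seated height. Their centre is within 1 mm of the ring centre, and the spanner stands upright with its bar flush.
- **Narrow spanner:** it was never touched. Its detections differ by 5 mm or less from the first ones, about the detector's accuracy.

**Not confirmed or disagreeing**
- One top-view detection of the ring centre was about 4 cm off, because the arm and spanner covered part of it. I relied on the pin heads instead.
- The stop is inferred from the moment and the images, since the ring's joint angle can't be read directly.

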